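Hang the recording grid on the two clamp hooks

ROBOT

A 6-joint arm with a two-finger parallel gripper is mounted at the origin on the work surface. World frame = base frame: x ahead of the robot, y to its left, z up, the work surface at z = 0. Lengths are in m, angles in rad, forces in N, time in s.
With the tool pointing down it reaches from about 0.25 to 0.775 m from the base axis. Payload 4 kg.
Tool frame: the origin (TCP) lies on the centre line of the jaws, within the pads' length; the fingertips stand 8 mm ahead of it and the grasp point (between the pads) lies 11 mm behind it; y points along the fingers, x is the direction in which the jaws open and shut, and the axes are right-handed (so a half turn about y gives the same grasp; the last joint's range is limited). The gripper opens to 94 mm and grips with 3 to 60 N. Pads are 16 mm wide; open, the fingers measure 119 mm over their backs; the gripper's body (75 mm by 177 mm) begins 78 mm behind the grasp point.
Start: joints at [-1.375, 0.087, 1.371, -0, 1.684, -0.103], TCP at [0.162, -0.526, 0.214] pointing down, gripper open.
Joint ranges: [-3.1, 3.1], [-0.76, 2.03], [0.27, 2.55], [-1.08, 4.22], [0.17, 2.65], [-2.57, 2.57]. Speed limits (rad/s): [2.79, 2.79, 3.14, 3.14, 3.14, 3.14].

INTERFACE

Orientations are given as [roll, pitch, yaw] about the fixed x, y, z axes, in that order (R = Rz(yaw) Ry(pitch) Rx(roll)).
In Python, from bench import robot gives the robot as it stands.
- The arm moves only by the tool step_arm, never from a script. Its argument "commands" is a list of rows, each an object with "xyz": the shift along the world's x, y, z in m, a list of three; "twist": the turn, a rotation vector about the world's x, y, z in degrees, a list of three. In form: [{"xyz": [tx, ty, tz], "twist": [ax, ay, az]}, ...]. A call has 1 to 12 rows; each row is the pose to reach, as a shift and turn from the pose commanded when the call began; what a row does not reach only later rows make up. A row lasts 1/12 s, in which the tool goes at most 41.7 mm and 7.16 degrees, less where a joint would pass 70% of its speed; a pose out of reach is approached as far as the arm can. A call with a gripper value outside its range is refused whole. "fingers" is the closure in counts, from 0 (fully open) to 255 (shut), set as the call begins (left out, the last holds). The fingers move at their own pace and stop on an object; the grip force is fixed at half the most. Time passes only in rows, so rows that repeat a pose let the fingers close. It gives the time, the measured TCP pose, the force and the opening at its end, in the units of the state.
- robot.get_obs(): the state, without advancing time (a new reading comes with each control period).
- robot.snapshot(name): name is "side" or "top"; returns (picture, depth): 400x640x3 uint8, red, green, blue; 400x640 float32, m along the optical axis (not along the pixel's ray), 0 where there is no reading.
- robot.camera_info(name): a dict with "fx", "fy", "cx", "cy" (pixels), "k1" (the pictures are not rectified: a ray, as slopes to the right and down, at radius r is drawn at 1 + k1 r^2 times it, then the intrinsics apply), "R" (3x3) and "t" (3): a world point X has camera coordinates R X + t. Camera axes: x right, y down, z forward; pixel columns grow to the right and rows downward; lengths in m; the calibration is good to about 2 mm. A picture is of the moment at which its call begins. camera_info takes no time and is no camera call.
- robot.close_job(): hands the job in, once; it reports no verdict.
The state is a dict: "time": time; "joint_positions": joint angles; "qvel": joint speeds; "joint_torque": joint torques, N m; "tool_pos": TCP position; "ee_rot": TCP orientation; "wrist_force": force on the tool from outside, world axes, zero at the start; "wrist_torque": the same for the moment, N m; "width": finger opening in m.
Only numpy, scipy, OpenCV 4.12 (cv2) and the standard library are available. Lean on these libraries where they do the work, as an engineer would, in place of code of your own. Each camera call takes 0.05 s, during which the arm holds its last target.

TASK

Lift the recording grid up out of the wooden peg rack and hang it by its top bar on both hooks of the lab stand. The hooks were clamped by hand and are not quite level, so lower it gently - a hard push makes the clamps slip - and feel that it rests on both hooks before you let go, rather than letting it drop; then leave it hanging and take the hand away. Leave the bone, the flint core, the cup and the scale board where they are.

Things in the scene. Friction and masses are not known exactly. Their poses are not given: they have to be found in the camera images.
- bar_mid (a point): Centre of the grid's top bar, where to grip it from above, closing along x; the cells below the bar are open. At the start the grid stands upright between the pegs of the rack, its wide side along the rack's y axis, this point 218 mm above the bench. Axes: x through the thickness, y along the bar, z up.
- bar_left (a point): Underside of the grid's top bar 125 mm to the +y side of its middle (6 mm below the bar's centre): in the outer cell, where a hook goes under the bar. Axes as bar_mid.
- bar_right (a point): The same, 125 mm to the -y side.
- grid: Recording grid: rigid aluminium frame 312 (y) x 212 (z) x 12 (x) mm of 12 mm square tube with black corners, divided by 2.6 mm red wires into 3 x 2 open square cells of 100 mm. 0.35 to 0.6 kg. Front and back alike. Origin at the middle of its lowest edge, 206 mm below bar_mid.
- rack: Pale wooden peg rack, fixed: board 130 (x) x 340 (y) x 12 mm, origin under its middle, with two rows (at y = -110 and +110 mm) of 4 upright pegs 10 mm thick and 48 mm tall. The grid stands on the board in the middle slot (x = 0), 18 mm wide between pegs; it has to rise 48 mm to clear the pegs.
- stand: Lab stand, fixed: grey iron base 130 (x) x 330 (y) x 14 mm, origin under its middle, with two upright steel rods that each carry a hook. The hooks open upward and point along the stand's -x (its robot side). A thin cross rod joins the rods 85 mm above the bench.
- post_left: The stand's rod on its +y side with its hook; rod 12 mm thick, 280 mm tall, origin at its foot, 30 mm to +x and 125 mm to +y of the stand's origin. A dark collar of 26 mm diameter, held by a thumbscrew, carries a brass J-hook of 7 mm wire pointing to -x. The clamp slips if pushed with much over 12 N, twice the grid's weight.
- post_right: The same rod and hook on the stand's -y side.
- seat_left (a point): Middle of the left hook's seat, on top of its wire, if clamped at its mark: 243.5 mm above the bench, 22.8 mm to -x of the rod's axis, axes as the stand. Fixed to the rod: the hook itself was clamped by hand up to 11 mm higher or lower, each hook differently, and this is not reported; it must be felt or seen. Seat 19.5 mm long from collar to lip, for the 12 mm bar.
- seat_right (a point): The same for the right hook. On both hooks the lip beyond the seat flares 4 mm outwards (-x) and its rounded tip stands 20 mm above the true seat, so the bar's underside must pass over it: 34 mm above this point clears any hook.
- bone: Loose cream bone about 138 mm long and 34 mm high; leave it alone. Origin under its middle.
- flint_core: Loose dark flint core, a blunt cone 70 mm wide and 52 mm high; leave it alone. Origin under its middle.
- cup: Loose white cup, 72 mm wide, 80 mm tall; leave it alone. Origin under its middle.
- scale_board: Loose black and white checked photo scale board, 170 x 75 x 6 mm, on edge in the rack's slot 28 mm to the +x side of the grid's slot, its top 87 mm above the bench; leave it alone. Origin at the middle of its lower edge.

How it is judged:
On the way, in this order (a step that is already met when the one before it is completed fails the run):
1. the grid is held clear above the peg rack (z of bar_mid in the frame of rack above 0.267 m and contact force between the fingers and grid above 1 N and contact force between grid and rack below 0.1 N), for 0.1 s.
2. still held in the hand, the top bar lies in both hooks and both carry some of its weight (at least 0.8 N each) (((x of bar_left in the frame of seat_left between -0.0065 and 0.0065 m and z of bar_left in the frame of seat_left between -0.014 and 0.014 m and x of bar_right in the frame of seat_right between -0.0065 and 0.0065 m and z of bar_right in the frame of seat_right between -0.014 and 0.014 m) or (x of bar_left in the frame of seat_right between -0.0065 and 0.0065 m and z of bar_left in the frame of seat_right between -0.014 and 0.014 m and x of bar_right in the frame of seat_left between -0.0065 and 0.0065 m and z of bar_right in the frame of seat_left between -0.014 and 0.014 m)) and contact force between grid and post_left above 0.8 N and contact force between grid and post_right above 0.8 N and contact force between the fingers and grid above 5 N), for 0.3 s.
At the end, for the whole second after the job is handed in: The grid hangs at rest by its top bar in both hooks: at each hook the bar's underside is within 6.5 mm of the seat point along the hook and within 14 mm of it in height (either end of the grid may be on either hook), and each hook carries at least 0.8 N (((x of bar_left in the frame of seat_left between -0.0065 and 0.0065 m and z of bar_left in the frame of seat_left between -0.014 and 0.014 m and x of bar_right in the frame of seat_right between -0.0065 and 0.0065 m and z of bar_right in the frame of seat_right between -0.014 and 0.014 m) or (x of bar_left in the frame of seat_right between -0.0065 and 0.0065 m and z of bar_left in the frame of seat_right between -0.014 and 0.014 m and x of bar_right in the frame of seat_left between -0.0065 and 0.0065 m and z of bar_right in the frame of seat_left between -0.014 and 0.014 m)) and contact force between grid and post_left above 0.8 N and contact force between grid and post_right above 0.8 N and linear speed of grid below 0.02 m/s and angular speed of grid below 0.1 rad/s); the robot touches nothing.
It fails at once if a hook or rod of the stand is pushed with more than 12 N (contact force between anything else and post_left above 12 N or contact force between anything else and post_right above 12 N).
It fails at once if the bone, flint core, cup or scale board is moved by more than 20 mm (distance of any of bone, flint_core, cup, scale_board from where it was at the start of the episode above 0.02 m).
It also fails if it takes over 64 s, if anything falls off the work surface, if the arm or the gripper's body presses on something with over 40 N, if the wrist force passes 120 N, or if a joint passes its speed limit or range.

## Working session

There is one attempt and no reset: what is moved stays moved. The work goes in short steps, Python scripts to look and compute and a tool call to move; the robot and the scene stay as the last step left them, time stands still between calls to the robot, and variables do not carry over. Pictures are saved under pics/ and viewed, and the job is handed in when it is done.

Besides the shell and the picture viewer there is one more tool, called after "Request:" in YAML: its name, and indented under it one key for each argument. step_arm: Moves the arm, as the interface text tells. Its arguments: {"type":"object","properties":{"commands":{"type":"array"},"fingers":{"type":"number"}},"required":["commands"]}

```bash
mkdir -p pics; ls
cat > h.py <<'E'
import numpy as np, cv2
from bench import robot
def snap(n,tag):
    p,d=robot.snapshot(n); cv2.imwrite(f'pics/{tag}.png',p[:,:,::-1]); np.savez(f'pics/{tag}.npz',p=p,d=d); return p,d
def ray(c,uv):
    uv=np.asarray(uv,float).reshape(-1,1,2)
    K=np.array([[c['fx'],0,c['cx']],[0,c['fy'],c['cy']],[0,0,1]])
    s=cv2.undistortPoints(uv,K,np.array([c['k1'],0,0,0,0.]))[:,0]
    return np.c_[s,np.ones(len(s))]
def world(c,uv,z):  # z depth
    return (ray(c,uv)*np.reshape(z,(-1,1))-np.asarray(c['t']))@np.asarray(c['R'])
def onplane(c,uv,ax,val):
    R=np.asarray(c['R']);o=-R.T@np.asarray(c['t']);d=ray(c,uv)@R
    return o+d*((val-o[ax])/d[:,ax])[:,None]
def proj(c,X):
    Y=np.asarray(X,float).reshape(-1,3)@np.asarray(c['R']).T+c['t'];s=Y[:,:2]/Y[:,2:]
    s=s*(1+c['k1']*(s**2).sum(1,keepdims=True))
    return s*[c['fx'],c['fy']]+[c['cx'],c['cy']]
E
python3 - <<'E'
from h import *
o=robot.get_obs();print(o)
for n in ('side','top'):
    snap(n,n+'0');c=robot.camera_info(n);print(n,c,-np.array(c['R']).T@c['t'])
E
```

```text
pics
{'time': 0.0, 'joint_positions': array([-1.37509367e+00,  8.79168172e-02,  1.37219494e+00, -1.54404509e-06,
        1.68358490e+00, -1.03108839e-01]), 'qvel': array([ 0.00057488, -0.00110552,  0.00052238,  0.00028052, -0.00130283,
       -0.00131087]), 'joint_torque': array([-6.70698828e-04, -3.40182281e+01, -3.02429080e+01,  7.17560481e-02,
        3.29865539e-02, -1.58444573e-04]), 'tool_pos': array([ 0.16180233, -0.52512831,  0.21235511]), 'ee_rot': array([-1.5705813 ,  0.00209298, -1.27198478]), 'wrist_force': array([ 0.66542384, -0.22288534,  0.08997221]), 'wrist_torque': array([ 0.02624187, -0.02120704, -0.00987343]), 'width': 0.09407989542035011}
side {'fx': 400.196313370612, 'fy': 400.196313370612, 'cx': 313.7299334129434, 'cy': 202.85887194974111, 'k1': -0.05269007584521081, 'R': array([[-0.75967385, -0.65022853, -0.00992443],
       [-0.3576999 ,  0.4305551 , -0.8286574 ],
       [ 0.5430897 , -0.62595939, -0.55966813]]), 't': array([0.49279373, 0.35140671, 0.76737022])} [0.08330979 0.64947119 0.72555912]
top {'fx': 362.17750041026426, 'fy': 362.17750041026426, 'cx': 326.8196272404461, 'cy': 196.50707885732268, 'k1': 0.023296593851133755, 'R': array([[ 0.00995568, -0.99993688, -0.00520816],
       [-0.9878646 , -0.00902788, -0.1550549 ],
       [ 0.1549981 ,  0.00668864, -0.98789213]]), 't': array([-0.00857323,  0.62580361,  0.88199209])} [ 0.4815875  -0.00882233  0.96830231]
```

View pics/side0.png

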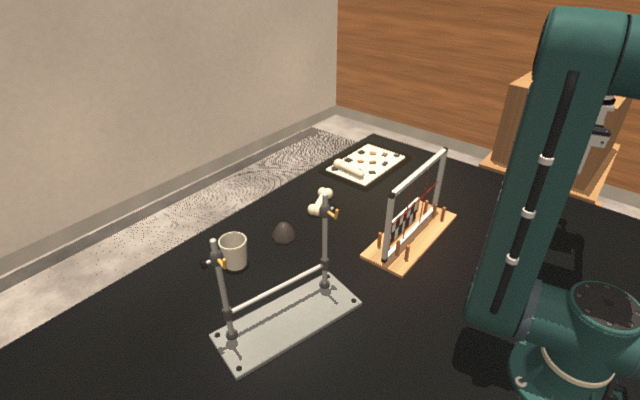

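View pics/top0.png

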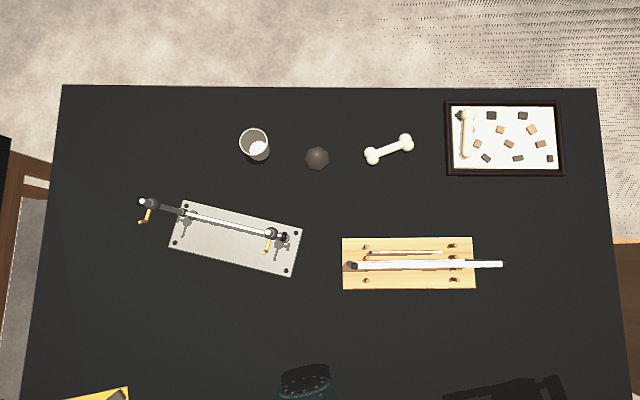

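The side view shows the stand at lower centre, with brass hooks near (337,213) and (222,263), and the rack with the grid at (410,200). The top view shows the grid bar running from (347,266) to (505,264), and the hooks at (147,215) and (267,247). Next I'll zoom in and measure.

Run:
```python
from h import *
t=np.load('pics/top0.npz');s=np.load('pics/side0.npz')
def crop(p,x0,y0,w,h,f): return cv2.resize(p[y0:y0+h,x0:x0+w,::-1],None,fx=f,fy=f,interpolation=cv2.INTER_NEAREST)
cv2.imwrite('pics/c1.png',crop(t['p'],125,185,190,110,4))
cv2.imwrite('pics/c2.png',crop(t['p'],330,225,190,75,4))
cv2.imwrite('pics/c3.png',crop(s['p'],195,180,160,120,5))
c=robot.camera_info('top')
hsv=cv2.cvtColor(t['p'],cv2.COLOR_RGB2HSV);d=t['d']
# grid bar: depth points with z>0.2 in region
vv,uu=np.mgrid[200:300,330:520];uv=np.c_[uu.ravel(),vv.ravel()]
W=world(c,uv,d[vv,uu].ravel())
m=(W[:,2]>.2)&(d[vv,uu].ravel()>0);P=W[m];print('grid',len(P),P.min(0),P.max(0),np.median(P,0))
a=np.polyfit(P[:,1],P[:,0],1);print('x(y)',a)
# rack board z~0.012
m=(abs(W[:,2]-.012)<.004)&(hsv[vv,uu,1].ravel()>60)&(hsv[vv,uu,2].ravel()>90);P=W[m];print('rack',P.min(0),P.max(0),cv2.minAreaRect(P[:,:2].astype(np.float32)*1000))
# stand
vv,uu=np.mgrid[185:290,125:310];uv=np.c_[uu.ravel(),vv.ravel()];W=world(c,uv,d[vv,uu].ravel())
m=(abs(W[:,2]-.014)<.005)&(t['p'][vv,uu].min(-1).ravel()>90);P=W[m];print('base',len(P),cv2.minAreaRect(P[:,:2].astype(np.float32)*1000))
brass=(hsv[vv,uu,1]>110)&(hsv[vv,uu,2]>90)
n,l,st,ce=cv2.connectedComponentsWithStats(brass.astype(np.uint8))
for i in range(1,n):
    mm=(l==i).ravel();print(st[i],ce[i]+[125,185],W[mm][:, :].min(0),W[mm].max(0),np.median(W[mm],0))
```

```text
grid 973 [ 0.45233977 -0.36719185  0.20704469] [ 0.47267272 -0.0543051   0.22831664] [ 0.46233845 -0.21311738  0.2242521 ]
x(y) [-0.02979612  0.45605434]
rack [ 0.3942147  -0.3841071   0.00803765] [ 0.52810485 -0.04323109  0.01599708] ((461.4931335449219, -212.67544555664062), (129.57826232910156, 340.799072265625), 1.455242395401001)
base 5385 ((520.716064453125, 235.95440673828125), (328.15582275390625, 129.38360595703125), 76.62115478515625)
[13 24 14 15 62] [145.33870968 217.24193548] [ 0.53692256  0.35119644 -0.00300189] [0.59256866 0.50049016 0.26584461] [0.54953197 0.3575262  0.24434811]
[138  54   8  16  33] [266.6969697  247.33333333] [0.47923217 0.10820698 0.24116522] [0.50871674 0.11801933 0.26524744] [0.48897606 0.11363333 0.24511192]
[142  56   1   1   1] [267. 241.] [0.50476959 0.1142975  0.24213068] [0.50476959 0.1142975  0.24213068] [0.50476959 0.1142975  0.24213068]
[141  60   1   1   1] [266. 245.] [0.49680587 0.11551112 0.24495009] [0.49680587 0.11551112 0.24495009] [0.49680587 0.11551112 0.24495009]
```

View pics/c1.png

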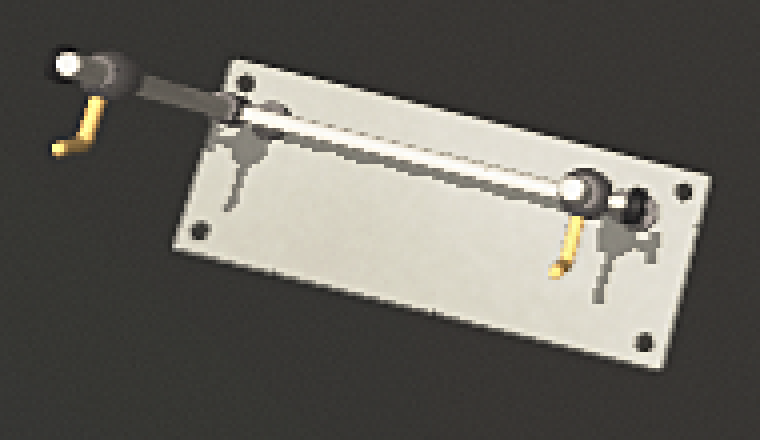

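View pics/c2.png

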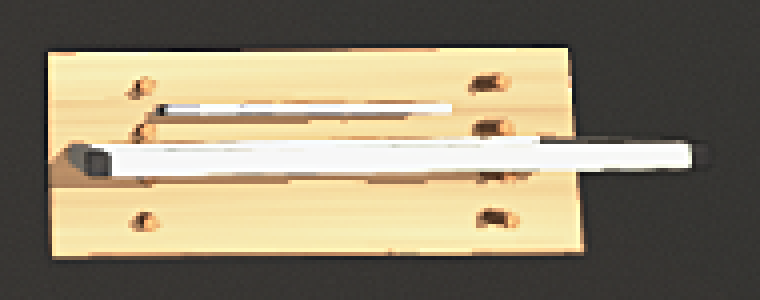

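View pics/c3.png

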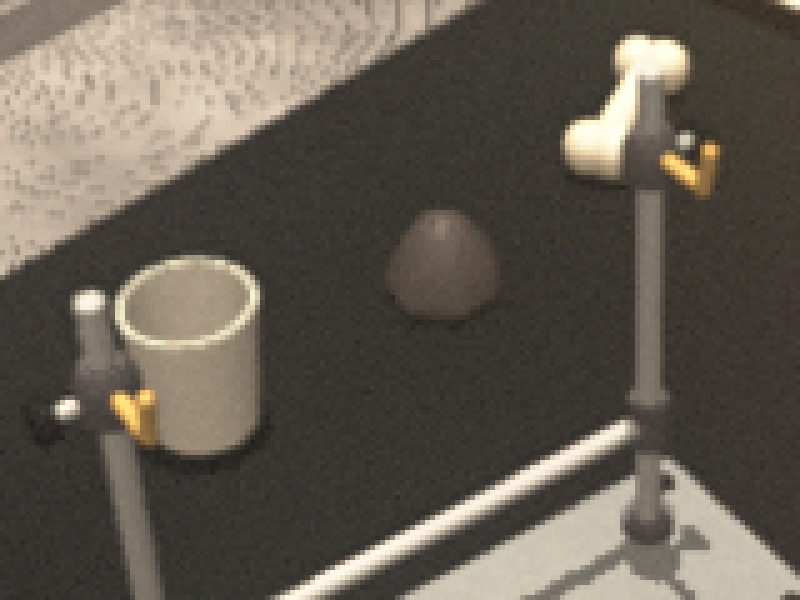

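Run:
```python
from h import *
t=np.load('pics/top0.npz');s=np.load('pics/side0.npz')
yaw=np.radians(76.62-90);X=np.array([np.cos(yaw),np.sin(yaw),0]);Y=np.array([-np.sin(yaw),np.cos(yaw),0]);O=np.array([.5207,.236,0])
L=O+.03*X+.125*Y;R=O+.03*X-.125*Y;print('rods',L,R,'seats',L-.0228*X,R-.0228*X)
ct=robot.camera_info('top');cs=robot.camera_info('side')
print('rodtop from top px',onplane(ct,[[142,201],[268.75,232.5]],2,.28))
print('rodtop from side px',onplane(cs,[[195+89/5,180+300/5],[195+652/5,180+75/5]],2,.28))
print('proj rodtops side',proj(cs,[L+[0,0,.28],R+[0,0,.28]]),'top',proj(ct,[L+[0,0,.28],R+[0,0,.28]]))
for n,c,f in(('top',ct,t),('side',cs,s)):
    hsv=cv2.cvtColor(f['p'],cv2.COLOR_RGB2HSV)
    m=(hsv[...,1]>100)&(hsv[...,2]>90)&(hsv[...,0]>10)&(hsv[...,0]<35)
    v,u=np.nonzero(m);W=world(c,np.c_[u,v],f['d'][v,u])
    for nm,q in(('L',L),('R',R)):
        e=(W-q);a=np.c_[e@X,e@Y,W[:,2]]
        k=(abs(a[:,1])<.02)&(a[:,0]<-.008)&(a[:,0]>-.05)&(a[:,2]>.2)
        A=a[k]*1000;print(n,nm,k.sum())
        for lo in range(-46,-8,3):
            b=A[(A[:,0]>=lo)&(A[:,0]<lo+3)]
            if len(b):print('  x',lo,len(b),'z med/max %.1f %.1f %.1f'%(np.median(b[:,2]),b[:,2].max(),b[:,2].min()),'y %.1f'%np.median(b[:,1]))
```

```text
rods [0.57881174 0.35066484 0.        ] [0.52095966 0.10745066 0.        ] seats [0.55663061 0.35594095 0.        ] [0.49877853 0.11272677 0.        ]
rodtop from top px [[0.57764553 0.34942928 0.28      ]
 [0.51956507 0.10514528 0.28      ]]
rodtop from side px [[0.57644512 0.35360988 0.28      ]
 [0.51598331 0.11401596 0.28      ]]
proj rodtops side [[213.30699288 238.64283457]
 [325.54021602 192.83399248]] top [[141.40383689 200.39125153]
 [267.55944009 231.75036977]]
top L 58
  x -46 1 z med/max 261.9 261.9 261.9 y 0.1
  x -43 4 z med/max 261.5 263.3 256.7 y -2.0
  x -40 12 z med/max 258.1 265.8 244.1 y -2.3
  x -37 8 z med/max 247.7 259.9 240.5 y -1.6
  x -34 6 z med/max 244.0 246.9 242.6 y -0.3
  x -31 4 z med/max 242.5 244.1 242.1 y -1.4
  x -28 4 z med/max 243.9 244.4 241.8 y 0.6
  x -25 4 z med/max 243.4 245.8 240.3 y -1.7
  x -22 5 z med/max 243.5 246.3 242.4 y -0.0
  x -19 3 z med/max 244.0 245.1 239.9 y -0.6
  x -16 5 z med/max 242.5 244.9 240.2 y -0.6
  x -13 2 z med/max 244.3 246.0 242.6 y 0.0
top R 45
  x -46 1 z med/max 260.3 260.3 260.3 y 0.6
  x -43 4 z med/max 262.
[... 849 characters left out ...]
ax 243.2 244.7 241.9 y 2.1
  x -19 5 z med/max 241.9 243.1 241.2 y 2.6
  x -16 6 z med/max 242.3 244.0 228.3 y 2.2
  x -13 11 z med/max 239.5 243.5 230.0 y 2.6
  x -10 1 z med/max 233.9 233.9 233.9 y -5.1
side R 65
  x -43 14 z med/max 257.9 263.4 245.9 y 3.5
  x -40 14 z med/max 250.3 261.8 239.1 y 4.2
  x -37 6 z med/max 244.5 252.5 239.1 y 5.2
  x -34 1 z med/max 239.7 239.7 239.7 y 5.4
  x -31 4 z med/max 241.2 242.3 239.4 y 4.3
  x -28 3 z med/max 242.3 242.6 240.6 y 3.0
  x -25 4 z med/max 241.5 242.8 238.5 y 4.1
  x -22 4 z med/max 242.4 243.3 240.2 y 3.1
  x -19 4 z med/max 242.7 243.5 241.7 y 2.8
  x -16 3 z med/max 242.5 244.1 240.3 y 5.1
  x -13 8 z med/max 241.3 244.0 228.5 y 2.3
```

Request:
step_arm:
  commands:
    - {"xyz": [0.02,0.02,0.03],"twist": [0,0,6]}
    - {"xyz": [0.045,0.045,0.05],"twist": [0,0,13]}
    - {"xyz": [0.07,0.075,0.06],"twist": [0,0,20]}
    - {"xyz": [0.1,0.1,0.06],"twist": [0,0,27]}
    - {"xyz": [0.125,0.13,0.06],"twist": [0,0,34]}
    - {"xyz": [0.15,0.155,0.06],"twist": [0,0,41]}
    - {"xyz": [0.175,0.185,0.06],"twist": [0,0,48]}
    - {"xyz": [0.2,0.21,0.06],"twist": [0,0,55]}
    - {"xyz": [0.23,0.24,0.06],"twist": [0,0,61]}
    - {"xyz": [0.255,0.265,0.06],"twist": [0,0,67]}
    - {"xyz": [0.28,0.29,0.06],"twist": [0,0,73]}
    - {"xyz": [0.3,0.313,0.06],"twist": [0,0,74.5]}

```text
time: 1.1
tool_pos: [0.4631, -0.2106, 0.2728]
ee_rot: [-1.57, 0.001, 0.033]
wrist_force: [0.6, -0.8, -0.1]
width: 0.0942
```

Request:
step_arm:
  commands:
    - {"xyz": [0,0,0]}
    - {"xyz": [0,0,0]}
    - {"xyz": [0,0,0]}

```text
validation failed for argument at $.co...
```

Run:
```python
from h import *
o=robot.get_obs();print(o['time'],o['tool_pos'],np.degrees(o['ee_rot']),o['wrist_force'],o['joint_positions'])
snap('side','side1');snap('top','top1')
```

```text
1.1 [ 0.46309841 -0.21062125  0.27284259] [-8.99560523e+01  3.06055393e-02  1.91066151e+00] [ 0.61948439 -0.81887845 -0.13136547] [-5.38571885e-01 -8.43024604e-03  1.35315410e+00  3.65217812e-04
  1.79773310e+00 -5.71836996e-01]
```

View pics/top1.png

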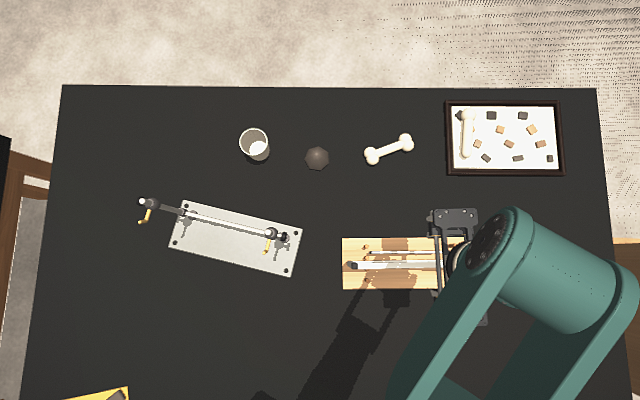

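View pics/side1.png

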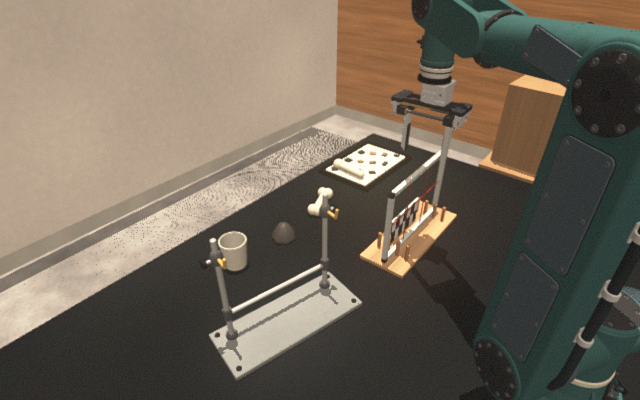

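In both views the open jaws straddle the bar near its middle: the side view shows the fingers at (406,135) and (447,165). I'll lower and grip.

Request:
step_arm:
  commands:
    - {"xyz": [-0.0005,-0.0015,-0.02],"twist": [0,0,-0.3]}
    - {"xyz": [-0.0005,-0.0015,-0.04],"twist": [0,0,-0.3]}
    - {"xyz": [-0.0005,-0.0015,-0.055],"twist": [0,0,-0.3]}
    - {"xyz": [-0.0005,-0.0015,-0.066],"twist": [0,0,-0.3]}
    - {"xyz": [-0.0005,-0.0015,-0.066],"twist": [0,0,-0.3]}
    - {"xyz": [-0.0005,-0.0015,-0.066],"twist": [0,0,-0.3]}

```text
time: 1.7
tool_pos: [0.4608, -0.2145, 0.207]
ee_rot: [-1.57, 0.001, 0.022]
wrist_force: [0.2, 0.1, 0.3]
width: 0.0939
```

Request:
step_arm:
  commands:
    - {"xyz": [0,0,0],"twist": [0,0,0]}
    - {"xyz": [0,0,0],"twist": [0,0,0]}
    - {"xyz": [0,0,0],"twist": [0,0,0]}
    - {"xyz": [0,0,0],"twist": [0,0,0]}
    - {"xyz": [0,0,0],"twist": [0,0,0]}
    - {"xyz": [0,0,0],"twist": [0,0,0]}
    - {"xyz": [0,0,0],"twist": [0,0,0]}
    - {"xyz": [0,0,0],"twist": [0,0,0]}
    - {"xyz": [0,0,0],"twist": [0,0,0]}
    - {"xyz": [0,0,0],"twist": [0,0,0]}
    - {"xyz": [0,0,0],"twist": [0,0,0]}
    - {"xyz": [0,0,0],"twist": [0,0,0]}
  fingers: 255

```text
time: 2.7
tool_pos: [0.4614, -0.2141, 0.2075]
ee_rot: [-1.571, -0.0, 0.023]
wrist_force: [0.1, -0.3, 0.1]
width: 0.0174
```

Request:
step_arm:
  commands:
    - {"xyz": [0,0,0],"twist": [0,0,0]}
    - {"xyz": [0,0,0],"twist": [0,0,0]}
    - {"xyz": [0,0,0],"twist": [0,0,0]}
    - {"xyz": [0,0,0],"twist": [0,0,0]}
    - {"xyz": [0,0,0],"twist": [0,0,0]}
    - {"xyz": [0,0,0],"twist": [0,0,0]}

```text
time: 3.2
tool_pos: [0.4614, -0.2141, 0.2075]
ee_rot: [-1.571, -0.0, 0.023]
wrist_force: [0.6, 0.4, -0.4]
width: 0.0118
```

Run:
```python
from h import *
o=robot.get_obs();print(o['time'],o['tool_pos'],np.degrees(o['ee_rot']),o['wrist_force'],o['wrist_torque'],o['width'])
```

```text
3.2 [ 0.46143459 -0.21413653  0.20748833] [-8.99995589e+01 -7.66974774e-03  1.32269058e+00] [ 0.5907332   0.39414089 -0.43596604] [-0.02692596 -0.1246392   0.02926428] 0.011793477522921893
```

Request:
step_arm:
  commands:
    - {"xyz": [0,0,0.005],"twist": [0,0,0]}
    - {"xyz": [0,0,0.012],"twist": [0,0,0]}
    - {"xyz": [0,0,0.02],"twist": [0,0,0]}
    - {"xyz": [0,0,0.03],"twist": [0,0,0]}
    - {"xyz": [0,0,0.04],"twist": [0,0,0]}
    - {"xyz": [0,0,0.05],"twist": [0,0,0]}
    - {"xyz": [0,0,0.06],"twist": [0,0,0]}
    - {"xyz": [0,0,0.07],"twist": [0,0,0]}
    - {"xyz": [0,0,0.076],"twist": [0,0,0]}
    - {"xyz": [0,0,0.08],"twist": [0,0,0]}
    - {"xyz": [0,0,0.08],"twist": [0,0,0]}
    - {"xyz": [0,0,0.08],"twist": [0,0,0]}

```text
time: 4.2
tool_pos: [0.4614, -0.2142, 0.2874]
ee_rot: [-1.571, 0.0, 0.023]
wrist_force: [0.4, -0.9, -5.0]
width: 0.0115
```

Request:
step_arm:
  commands:
    - {"xyz": [0,0,0],"twist": [0,0,0]}
    - {"xyz": [0,0,0],"twist": [0,0,0]}
    - {"xyz": [0,0,0],"twist": [0,0,0]}
    - {"xyz": [0,0,0],"twist": [0,0,0]}

```text
time: 4.53
tool_pos: [0.4612, -0.2141, 0.287]
ee_rot: [-1.57, 0.001, 0.023]
wrist_force: [-0.6, -0.0, -4.4]
width: 0.0118
```

Run:
```python
from h import *
o=robot.get_obs();print(o['time'],o['tool_pos'],np.degrees(o['ee_rot']),o['wrist_force'],o['wrist_torque'],o['width'])
snap('side','side2');snap('top','top2')
```

```text
4.5333 [ 0.46123944 -0.21407282  0.28700697] [-8.99726290e+01  4.28313007e-02  1.31664091e+00] [-0.64122224 -0.03424198 -4.39250232] [-0.02968854 -0.10405775  0.03632639] 0.011800747040250626
```

View pics/side2.png

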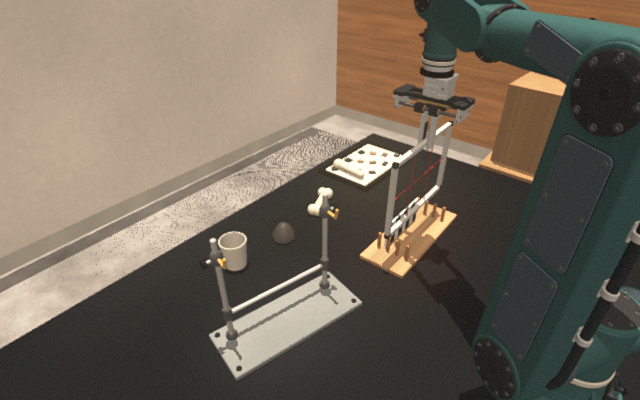

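View pics/top2.png

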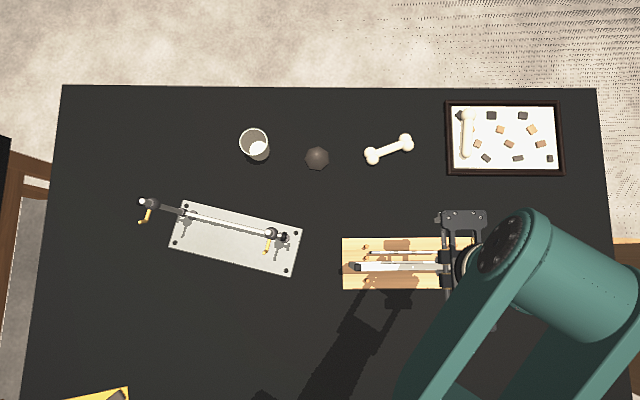

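Grid is held clear: about 4.7 N on the wrist, and the side view shows its lower edge above the pegs at (405,222). I'll carry it round in front of the hooks, staying on the robot side of them.

Request:
step_arm:
  commands:
    - {"xyz": [-0.004,0.004,0],"twist": [0,0,0]}
    - {"xyz": [-0.012,0.012,0],"twist": [0,0,0]}
    - {"xyz": [-0.022,0.024,0],"twist": [0,0,0]}
    - {"xyz": [-0.032,0.038,0],"twist": [0,0,0]}
    - {"xyz": [-0.042,0.054,0],"twist": [0,0,0]}
    - {"xyz": [-0.05,0.072,0],"twist": [0,0,0]}
    - {"xyz": [-0.056,0.092,0],"twist": [0,0,0]}
    - {"xyz": [-0.06,0.112,0],"twist": [0,0,0]}
    - {"xyz": [-0.06,0.132,0],"twist": [0,0,0]}
    - {"xyz": [-0.06,0.152,0],"twist": [0,0,0]}
    - {"xyz": [-0.06,0.172,0],"twist": [0,0,0]}
    - {"xyz": [-0.06,0.19,0],"twist": [0,0,0]}

```text
time: 5.63
tool_pos: [0.4002, -0.0225, 0.2879]
ee_rot: [-1.57, -0.001, 0.024]
wrist_force: [0.0, 0.2, -4.5]
width: 0.0119
```

Request:
step_arm:
  commands:
    - {"xyz": [0,0.02,0],"twist": [0,0,0]}
    - {"xyz": [0,0.04,0],"twist": [0,0,-1]}
    - {"xyz": [0,0.06,0],"twist": [0,0,-2]}
    - {"xyz": [0,0.08,0],"twist": [0,0,-4]}
    - {"xyz": [0,0.1,0],"twist": [0,0,-6]}
    - {"xyz": [0.0,0.12,0],"twist": [0,0,-8]}
    - {"xyz": [0.0,0.14,0],"twist": [0,0,-10]}
    - {"xyz": [0.0,0.16,0],"twist": [0,0,-12]}
    - {"xyz": [0.005,0.18,0],"twist": [0,0,-13.5]}
    - {"xyz": [0.01,0.198,0],"twist": [0,0,-14.7]}
    - {"xyz": [0.015,0.213,0],"twist": [0,0,-14.7]}
    - {"xyz": [0.02,0.225,0],"twist": [0,0,-14.7]}

```text
time: 6.63
tool_pos: [0.4204, 0.2021, 0.2877]
ee_rot: [-1.57, 0.0, -0.232]
wrist_force: [-0.2, -0.1, -5.5]
width: 0.0117
```

Request:
step_arm:
  commands:
    - {"xyz": [0.006,0.011,0],"twist": [0,0,0]}
    - {"xyz": [0.012,0.021,0],"twist": [0,0,0]}
    - {"xyz": [0.018,0.03,0],"twist": [0,0,0]}
    - {"xyz": [0.023,0.037,0],"twist": [0,0,0]}
    - {"xyz": [0.028,0.043,0],"twist": [0,0,0]}
    - {"xyz": [0.032,0.048,0],"twist": [0,0,0]}
    - {"xyz": [0.032,0.048,0],"twist": [0,0,0]}
    - {"xyz": [0.032,0.048,0],"twist": [0,0,0]}
    - {"xyz": [0.032,0.048,0],"twist": [0,0,0]}

```text
time: 7.38
tool_pos: [0.4533, 0.2485, 0.2875]
ee_rot: [-1.571, 0.0, -0.234]
wrist_force: [0.7, -0.3, -4.6]
width: 0.0117
```

Run:
```python
from h import *
o=robot.get_obs();print(o['time'],o['tool_pos'],np.degrees(o['ee_rot']),o['wrist_force'],o['wrist_torque'],o['width'],o['joint_positions'])
snap('side','side3');snap('top','top3')
```

```text
7.3833 [0.45332783 0.24846655 0.28749068] [-9.00327478e+01  1.01574264e-02 -1.34061706e+01] [ 0.66554016 -0.27312832 -4.59533479] [ 0.01445454 -0.06321346 -0.0179711 ] 0.01166854090769698 [ 3.91911427e-01  1.10926671e-02  1.30485162e+00 -3.71399433e-04
  1.82612685e+00  6.25799477e-01]
```

View pics/side3.png

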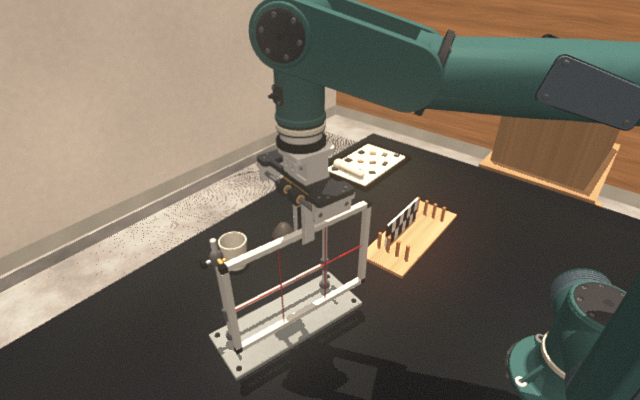

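View pics/top3.png

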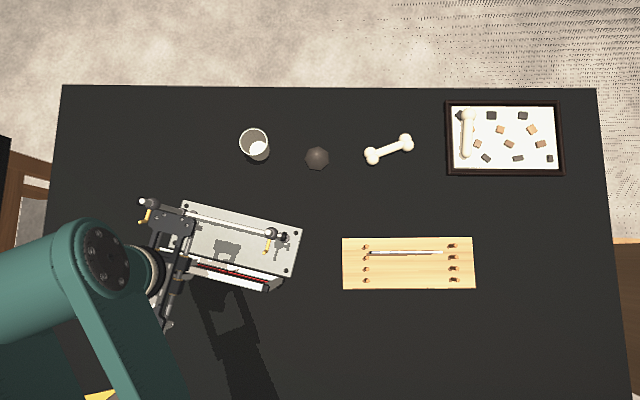

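The grid is held in front of the stand. The side view shows the bar from (222,265) to (367,207); the top view shows only its right part, from (190,265) to (268,290). Next: the bar's line and level relative to the hooks.

```bash
cat > bar.py <<'E'
from h import *
import sys
def run(tag):
    yaw=np.radians(-13.37);X=np.array([np.cos(yaw),np.sin(yaw),0]);Y=np.array([-np.sin(yaw),np.cos(yaw),0])
    S=np.array([.5270,.2336,.2435]) # mid seat
    for n in('top','side'):
        c=robot.camera_info(n);f=np.load(f'pics/{n}{tag}.npz')
        p=f['p'].astype(int);v,u=np.nonzero((p.min(-1)>120)&(np.ptp(p,axis=-1)<40)&(f['d']>0))
        W=world(c,np.c_[u,v],f['d'][v,u])-S
        a=np.c_[W@X,W@Y,W[:,2]]*1000
        k=(abs(a[:,1])<165)&(a[:,0]>-100)&(a[:,0]<25)&(a[:,2]>-15)&(a[:,2]<80)
        b=a[k]
        # top face: points with max z per y-bin
        print(n,len(b))
        for lo in range(-165,165,15):
            q=b[(b[:,1]>=lo)&(b[:,1]<lo+15)]
            if len(q)>8: print('  y',lo,len(q),'x %.1f..%.1f med %.1f'%(*np.percentile(q[:,0],[5,95]),np.median(q[:,0])),'ztop %.1f med %.1f'%(np.percentile(q[:,2],90),np.median(q[:,2])))
run(sys.argv[1])
E
python3 bar.py 3
python3 - <<'E'
import cv2
for a,b in(('side3',(200,190,180,120)),('top3',(130,190,180,110))):
    i=cv2.imread(f'pics/{a}.png');x,y,w,h=b
    cv2.imwrite(f'pics/z_{a}.png',cv2.resize(i[y:y+h,x:x+w],None,fx=4,fy=4,interpolation=0))
E
```

```text
top 588
  y -150 50 x -79.8..23.5 med -73.2 ztop 62.3 med 60.6
  y -135 81 x -79.5..24.0 med -71.7 ztop 61.8 med 60.1
  y -120 62 x -79.9..17.6 med -74.1 ztop 62.0 med 60.4
  y -105 55 x -79.8..-69.5 med -74.4 ztop 62.2 med 61.1
  y -90 59 x -79.7..-69.3 med -74.6 ztop 62.0 med 60.8
  y -75 57 x -79.7..-69.1 med -74.4 ztop 62.6 med 60.9
  y -60 56 x -79.4..-69.0 med -74.4 ztop 62.4 med 60.6
  y -45 56 x -79.6..-69.4 med -74.6 ztop 61.9 med 61.0
  y -30 54 x -79.6..-69.6 med -74.7 ztop 62.2 med 60.6
  y -15 33 x -80.7..-56.6 med -75.1 ztop 61.7 med 60.5
  y 120 21 x 18.4..24.3 med 21.1 ztop 38.0 med 36.1
side 1603
  y -165 31 x -80.3..-78.2 med -79.4 ztop 38.0 med 12.8
  y -150 84 x -80.9..-73.0 med -79.8 ztop 59.8 med 27.6
  y -135 54 x -80.5..-70.3 med -79.3 ztop 60.9 med 59.2
  y -120 49 x -80.8..-70.6 med -78.8 ztop 60.6 med 58.0
  y -105 40 x -80.6..-76.7 med -79.1 ztop 60.5 med 56.7
  y -90 39 x -80.5..-75.6 med -79.5 ztop 60.2 med 56.5
  y -75 39 x -81.0..-76.3 med -79.1 ztop 60.3 med 57.2
  y -60 39 x -80.7..-76.3 med -79.5 ztop 60.4 med 57.5
  y -45 46 x -81.0..-76.8 med -79.6 ztop 60.5 med 56.4
  y -30 36 x -80.7..-75.8 med -79.7 ztop 59.7 med 57.3
  y -15 79 x -93.1..-90.7 med -91.9 ztop 77.7 med 63.9
  y 0 129 x -92.9..-65.2 med -90.3 ztop 75.4 med 60.1
  y 15 73 x -80.8..-70.0 med -79.0 ztop 60.6 med 59.4
  y 30 75 x -80.4..-70.3 med -78.9 ztop 60.7 med 59.1
  y 45 79 x -81.3..-69.5 med -79.0 ztop 60.7 med 59.2
  y 60 83 x -80.7..-69.5 med -78.8 ztop 60.8 med 59.2
  y 75 82 x -80.6..-69.7 med -78.8 ztop 61.0 med 59.1
  y 90 87 x -80.6..-70.1 med -78.8 ztop 60.7 med 59.2
  y 105 88 x -81.0..-70.1 med -79.0 ztop 60.7 med 59.3
  y 120 131 x -80.5..21.6 med -76.2 ztop 60.2 med 55.5
  y 135 127 x -81.7..21.5 med -80.1 ztop 60.2 med 52.2
  y 150 113 x -82.1..-79.4 med -80.7 ztop 41.9 med 19.0
```

View pics/z_side3.png

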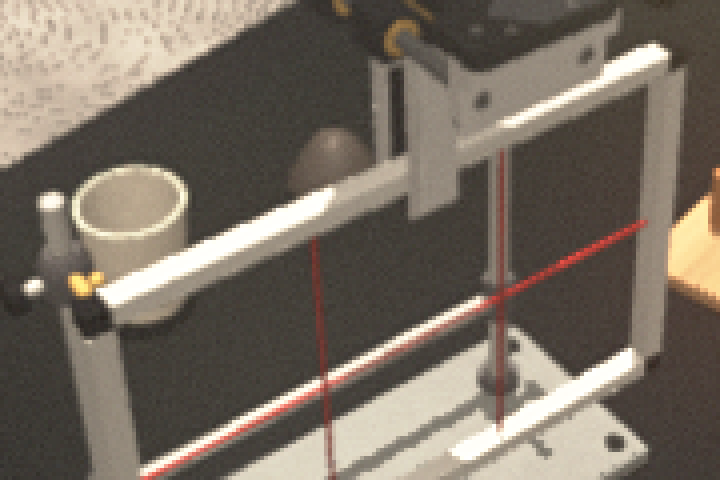

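View pics/z_top3.png

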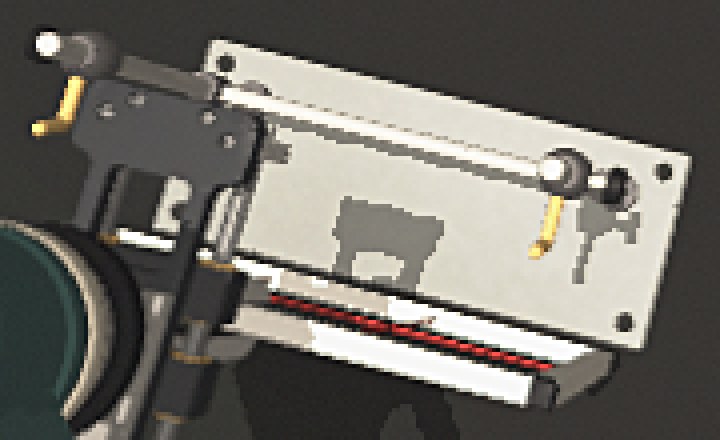

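Request:
step_arm:
  commands:
    - {"xyz": [0.004,-0.001,0],"twist": [0,0,0]}
    - {"xyz": [0.012,-0.003,0],"twist": [0,0,0]}
    - {"xyz": [0.022,-0.005,0],"twist": [0,0,0]}
    - {"xyz": [0.032,-0.0075,0],"twist": [0,0,0]}
    - {"xyz": [0.042,-0.01,0],"twist": [0,0,0]}
    - {"xyz": [0.052,-0.0125,0],"twist": [0,0,0]}
    - {"xyz": [0.06,-0.0145,0],"twist": [0,0,0]}
    - {"xyz": [0.066,-0.016,0],"twist": [0,0,0]}
    - {"xyz": [0.0705,-0.017,0],"twist": [0,0,0]}
    - {"xyz": [0.0728,-0.0173,0],"twist": [0,0,0]}
    - {"xyz": [0.0728,-0.0173,0],"twist": [0,0,0]}
    - {"xyz": [0.0728,-0.0173,0],"twist": [0,0,0]}

```text
time: 8.48
tool_pos: [0.526, 0.2317, 0.2875]
ee_rot: [-1.571, 0.0, -0.233]
wrist_force: [-0.3, -0.4, -4.8]
width: 0.012
```

Request:
step_arm:
  commands:
    - {"xyz": [0,0,-0.004],"twist": [0,0,0]}
    - {"xyz": [0,0,-0.01],"twist": [0,0,0]}
    - {"xyz": [0,0,-0.015],"twist": [0,0,0]}
    - {"xyz": [0,0,-0.018],"twist": [0,0,0]}
    - {"xyz": [0,0,-0.02],"twist": [0,0,0]}
    - {"xyz": [0,0,-0.02],"twist": [0,0,0]}
    - {"xyz": [0,0,-0.02],"twist": [0,0,0]}
    - {"xyz": [0,0,-0.02],"twist": [0,0,0]}

```text
time: 9.15
tool_pos: [0.5263, 0.2316, 0.2678]
ee_rot: [-1.57, -0.001, -0.234]
wrist_force: [0.4, 0.4, -4.3]
width: 0.0114
```

```bash
python3 - <<'E'
from h import *
o=robot.get_obs();print(o['time'],o['tool_pos'],np.degrees(o['ee_rot']),o['wrist_force'],o['wrist_torque'],o['width'])
snap('side','side4');snap('top','top4')
for a,b in(('side4',(200,170,180,120)),('top4',(130,190,180,110))):
    i=cv2.imread(f'pics/{a}.png');x,y,w,h=b
    cv2.imwrite(f'pics/z_{a}.png',cv2.resize(i[y:y+h,x:x+w],None,fx=4,fy=4,interpolation=0))
E
python3 bar.py 4
```

```text
9.15 [0.52630995 0.23160951 0.26779435] [-8.99816834e+01 -3.28125634e-02 -1.33798542e+01] [ 0.40809433  0.41810993 -4.25229645] [-0.06682036 -0.0622317   0.01720865] 0.01141685208997347
top 550
  y -150 47 x -5.2..24.0 med 2.3 ztop 42.4 med 40.7
  y -135 75 x -4.6..24.0 med 2.7 ztop 42.8 med 40.8
  y -120 57 x -5.4..19.8 med 0.9 ztop 42.6 med 40.9
  y -105 52 x -5.3..5.4 med -0.2 ztop 42.9 med 41.5
  y -90 53 x -5.4..5.4 med 0.4 ztop 43.2 med 41.6
  y -75 51 x -5.3..5.4 med -0.0 ztop 43.0 med 41.5
  y -60 52 x -5.4..5.4 med 0.0 ztop 42.3 med 41.3
  y -45 52 x -5.1..5.4 med 0.0 ztop 42.0 med 40.8
  y -30 48 x -5.0..5.2 med 0.0 ztop 42.7 med 41.3
  y -15 49 x -4.9..5.2 med 0.4 ztop 42.9 med 41.2
  y 0 14 x -5.1..4.2 med -0.4 ztop 42.2 med 40.7
side 1530
  y -165 18 x -5.9..-2.7 med -4.2 ztop 21.0 med 4.8
  y -150 81 x -5.9..21.7 med -4.4 ztop 40.4 med 12.8
  y -135 56 x -5.8..21.5 med -2.4 ztop 40.8 med 36.8
  y -120 58 x -5.9..21.0 med -3.2 ztop 40.9 med 37.7
  y -105 47 x -5.8..4.7 med -3.7 ztop 41.2 med 39.8
  y -90 49 x -6.0..6.1 med -4.0 ztop 41.1 med 39.4
  y -75 58 x -6.3..4.9 med -4.0 ztop 41.2 med 39.2
  y -60 53 x -6.1..5.1 med -4.0 ztop 41.1 med 39.8
  y -45 54 x -5.7..5.0 med -3.8 ztop 41.2 med 39.3
  y -30 43 x -6.3..2.9 med -4.4 ztop 40.5 med 38.3
  y -15 73 x -18.2..-15.0 med -16.9 ztop 60.7 med 46.0
  y 0 174 x -18.1..10.3 med -16.0 ztop 72.4 med 46.3
  y 15 62 x -6.0..4.3 med -4.1 ztop 40.8 med 39.1
  y 30 65 x -6.1..5.0 med -4.0 ztop 40.8 med 39.1
  y 45 66 x -6.1..5.6 med -4.1 ztop 40.9 med 39.1
  y 60 71 x -6.0..5.1 med -4.1 ztop 41.0 med 39.3
  y 75 73 x -5.9..5.1 med -4.3 ztop 40.8 med 38.8
  y 90 76 x -6.4..4.8 med -4.1 ztop 40.7 med 39.0
  y 105 75 x -7.2..4.1 med -4.7 ztop 40.6 med 39.1
  y 120 107 x -6.8..22.0 med -2.2 ztop 40.4 med 36.3
  y 135 84 x -7.1..3.0 med -5.2 ztop 40.5 med 36.2
  y 150 87 x -7.2..-4.0 med -6.0 ztop 22.3 med 6.7
```

View pics/z_side4.png

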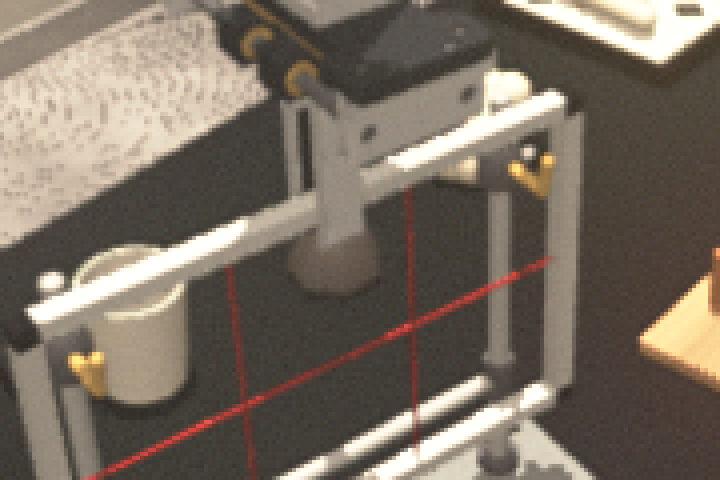

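View pics/z_top4.png

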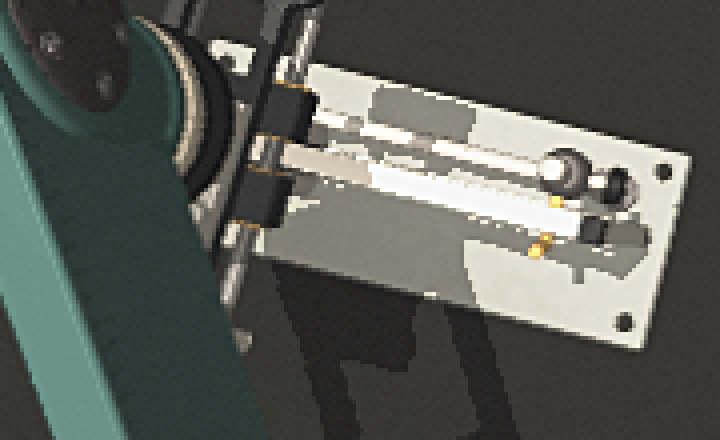

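The side crop shows both brass lips in front of the bar and inside the outer cells. The top crop shows the bar between the right collar and its lip. It is centred to within about 1 mm, so I'll lower it.

Request:
step_arm:
  commands:
    - {"xyz": [0,0,-0.003],"twist": [0,0,0]}
    - {"xyz": [0,0,-0.006],"twist": [0,0,0]}
    - {"xyz": [0,0,-0.009],"twist": [0,0,0]}
    - {"xyz": [0,0,-0.012],"twist": [0,0,0]}
    - {"xyz": [0,0,-0.015],"twist": [0,0,0]}
    - {"xyz": [0,0,-0.018],"twist": [0,0,0]}
    - {"xyz": [0,0,-0.02],"twist": [0,0,0]}
    - {"xyz": [0,0,-0.022],"twist": [0,0,0]}
    - {"xyz": [0,0,-0.022],"twist": [0,0,0]}
    - {"xyz": [0,0,-0.022],"twist": [0,0,0]}

```text
time: 10.08
tool_pos: [0.5262, 0.2315, 0.2454]
ee_rot: [-1.571, 0.0, -0.234]
wrist_force: [0.4, 0.3, -4.8]
width: 0.0115
```

```bash
cat > f.py <<'E'
from h import *
o=robot.get_obs();y=np.radians(-13.37);X=np.array([np.cos(y),np.sin(y),0]);Y=np.array([-np.sin(y),np.cos(y),0])
F=o['wrist_force'];T=o['wrist_torque']
print('%.2f'%o['time'],o['tool_pos'].round(4),np.degrees(o['ee_rot']).round(2),'F x%.2f y%.2f z%.2f'%(F@X,F@Y,F[2]),'T x%.3f y%.3f z%.3f'%(T@X,T@Y,T[2]),'w %.4f'%o['width'])
E
python3 f.py
```

```text
10.08 [0.5262 0.2315 0.2454] [-90.01   0.   -13.38] F x0.27 y0.38 z-4.82 T x-0.031 y-0.100 z-0.040 w 0.0115
```

Request:
step_arm:
  commands:
    - {"xyz": [0,0,-0.001],"twist": [0,0,0]}
    - {"xyz": [0,0,-0.002],"twist": [0,0,0]}
    - {"xyz": [0,0,-0.003],"twist": [0,0,0]}
    - {"xyz": [0,0,-0.003],"twist": [0,0,0]}

```text
time: 10.42
tool_pos: [0.5261, 0.2315, 0.2423]
ee_rot: [-1.571, 0.0, -0.234]
wrist_force: [-0.3, 0.1, -4.9]
width: 0.0122
```

Request:
step_arm:
  commands:
    - {"xyz": [0,0,-0.0005],"twist": [0,0,0]}
    - {"xyz": [0,0,-0.001],"twist": [0,0,0]}
    - {"xyz": [0,0,-0.001],"twist": [0,0,0]}

```text
time: 10.67
tool_pos: [0.5262, 0.2315, 0.2414]
ee_rot: [-1.571, 0.0, -0.234]
wrist_force: [-0.2, -0.0, -5.2]
width: 0.012
```

```bash
python3 f.py
```

```text
10.67 [0.5262 0.2315 0.2414] [-9.001e+01  1.000e-02 -1.338e+01] F x-0.14 y-0.06 z-5.17 T x-0.082 y-0.084 z0.002 w 0.0120
```

Request:
step_arm:
  commands:
    - {"xyz": [0,0,-0.0005],"twist": [0,0,0]}
    - {"xyz": [0,0,-0.001],"twist": [0,0,0]}
    - {"xyz": [0,0,-0.001],"twist": [0,0,0]}

```text
time: 10.92
tool_pos: [0.5262, 0.2315, 0.2404]
ee_rot: [-1.571, 0.0, -0.234]
wrist_force: [0.1, 0.6, -5.1]
width: 0.0115
```

```bash
python3 f.py
```

```text
10.92 [0.5262 0.2315 0.2404] [-90.01   0.   -13.38] F x-0.01 y0.59 z-5.15 T x-0.056 y-0.082 z0.004 w 0.0115
```

Request:
step_arm:
  commands:
    - {"xyz": [0,0,-0.0005],"twist": [0,0,0]}
    - {"xyz": [0,0,-0.0005],"twist": [0,0,0]}
    - {"xyz": [0,0,-0.0005],"twist": [0,0,0]}

```text
time: 11.17
tool_pos: [0.5262, 0.2315, 0.24]
ee_rot: [-1.571, -0.0, -0.234]
wrist_force: [-0.5, -0.6, -5.0]
width: 0.0113
```

```bash
python3 f.py
```

```text
11.17 [0.5262 0.2315 0.24  ] [-90.    -0.   -13.38] F x-0.33 y-0.74 z-5.03 T x-0.079 y-0.051 z0.081 w 0.0113
```

Request:
step_arm:
  commands:
    - {"xyz": [0,0,-0.0005],"twist": [0,0,0]}
    - {"xyz": [0,0,-0.0005],"twist": [0,0,0]}
    - {"xyz": [0,0,-0.0005],"twist": [0,0,0]}

```text
time: 11.42
tool_pos: [0.5262, 0.2316, 0.2396]
ee_rot: [-1.571, -0.0, -0.234]
wrist_force: [0.3, 0.9, -4.4]
width: 0.0116
```

```bash
python3 f.py
```

```text
11.42 [0.5262 0.2316 0.2396] [-8.999e+01 -1.000e-02 -1.338e+01] F x0.04 y0.96 z-4.40 T x0.081 y-0.025 z0.010 w 0.0116
```

Request:
step_arm:
  commands:
    - {"xyz": [0,0,-0.0005],"twist": [0,0,0]}
    - {"xyz": [0,0,-0.0005],"twist": [0,0,0]}
    - {"xyz": [0,0,-0.0005],"twist": [0,0,0]}

```text
time: 11.67
tool_pos: [0.5263, 0.2316, 0.2395]
ee_rot: [-1.57, -0.001, -0.234]
wrist_force: [-0.7, -0.4, -1.8]
width: 0.0115
```

```bash
python3 f.py
```

```text
11.67 [0.5263 0.2316 0.2395] [-8.998e+01 -4.000e-02 -1.338e+01] F x-0.55 y-0.51 z-1.82 T x-0.078 y0.019 z0.061 w 0.0115
```

Contact: the wrist load went from -5.0 N to -1.8 N, and there is no clear tipping moment. I'll hold and average the readings.

```bash
cat > avg.py <<'E'
from h import *
y=np.radians(-13.37);X=np.array([np.cos(y),np.sin(y),0]);Y=np.array([-np.sin(y),np.cos(y),0]);r=[]
for i in range(12):
    robot.snapshot('side');o=robot.get_obs();F=o['wrist_force'];T=o['wrist_torque'];r.append([F@X,F@Y,F[2],T@X,T@Y,T[2]])
r=np.array(r);print(o['time'],r.mean(0).round(3),'se',(r.std(0)/12**.5).round(3),o['tool_pos'].round(4),np.degrees(o['ee_rot']).round(2))
E
python3 avg.py
```

```text
12.2667 [-0.625 -0.351 -1.226 -0.073  0.033  0.006] se [0.077 0.127 0.214 0.008 0.011 0.007] [0.5263 0.2316 0.2394] [-8.998e+01 -3.000e-02 -1.338e+01]
```

Request:
step_arm:
  commands:
    - {"xyz": [0,0,-0.0004],"twist": [0,0,0]}
    - {"xyz": [0,0,-0.0004],"twist": [0,0,0]}
    - {"xyz": [0,0,-0.0004],"twist": [0,0,0]}
    - {"xyz": [0,0,-0.0004],"twist": [0,0,0]}

```text
time: 12.6
tool_pos: [0.5263, 0.2316, 0.2393]
ee_rot: [-1.57, -0.001, -0.234]
wrist_force: [-1.8, -0.5, 2.8]
width: 0.0112
```

```bash
python3 avg.py
python3 - <<'E'
from h import *
snap('side','side5');snap('top','top5')
for a,b in(('side5',(200,170,180,120)),('top5',(130,190,180,110))):
    i=cv2.imread(f'pics/{a}.png');x,y,w,h=b
    cv2.imwrite(f'pics/z_{a}.png',cv2.resize(i[y:y+h,x:x+w],None,fx=4,fy=4,interpolation=0))
E
python3 bar.py 5
```

```text
13.2 [-1.699 -1.042  4.927 -0.231  0.236  0.006] se [0.129 0.146 0.227 0.012 0.011 0.009] [0.5263 0.2316 0.2393] [-8.997e+01 -5.000e-02 -1.338e+01]
top 512
  y -150 45 x -4.6..24.0 med 2.3 ztop 13.9 med 11.8
  y -135 75 x -4.8..24.0 med 3.7 ztop 36.8 med 12.5
  y -120 52 x -5.1..18.8 med 0.7 ztop 13.8 med 12.5
  y -105 47 x -5.1..5.5 med 0.5 ztop 13.8 med 12.4
  y -90 48 x -5.1..5.4 med 0.2 ztop 13.6 med 12.3
  y -75 47 x -5.0..5.6 med 0.0 ztop 13.9 med 12.4
  y -60 50 x -5.2..5.6 med 0.2 ztop 14.4 med 12.7
  y -45 47 x -5.0..5.6 med 0.4 ztop 13.6 med 12.5
  y -30 48 x -5.2..5.4 med -0.0 ztop 13.8 med 12.4
  y -15 41 x -5.2..5.1 med -0.0 ztop 13.8 med 12.4
  y 0 12 x -4.9..4.9 med 0.2 ztop 14.5 med 13.0
side 1388
  y -150 41 x -5.9..4.2 med -4.6 ztop 12.0 med 4.2
  y -135 49 x -5.1..21.1 med 2.4 ztop 34.6 med 12.2
  y -120 72 x -5.7..21.4 med 1.1 ztop 30.0 med 11.7
  y -105 48 x -5.3..3.9 med -3.9 ztop 12.8 med 10.8
  y -90 46 x -5.5..1.9 med -4.4 ztop 12.4 med 10.2
  y -75 44 x -5.7..2.4 med -3.9 ztop 12.6 med 9.2
  y -60 43 x -6.1..2.4 med -4.0 ztop 12.5 med 10.3
  y -45 48 x -5.9..2.0 med -4.2 ztop 12.7 med 10.0
  y -30 37 x -6.2..1.4 med -4.3 ztop 12.0 med 9.6
  y -15 69 x -18.2..-15.5 med -16.9 ztop 29.9 med 16.7
  y 0 216 x -18.2..11.1 med -15.8 ztop 54.9 med 25.4
  y 15 61 x -6.3..4.7 med -4.3 ztop 13.0 med 10.7
  y 30 61 x -6.0..4.1 med -3.9 ztop 12.6 med 10.7
  y 45 62 x -6.2..3.5 med -4.1 ztop 12.9 med 10.7
  y 60 65 x -5.9..5.3 med -3.7 ztop 12.3 med 10.9
  y 75 70 x -5.7..4.9 med -4.3 ztop 12.7 med 11.0
  y 90 71 x -6.2..5.4 med -3.9 ztop 12.4 med 10.7
  y 105 74 x -7.1..5.4 med -4.4 ztop 12.7 med 10.4
  y 120 111 x -6.0..22.4 med 14.9 ztop 35.6 med 12.6
  y 135 66 x -7.0..4.4 med -5.1 ztop 12.6 med 9.6
  y 150 29 x -7.3..-4.5 med -6.2 ztop -2.4 med -7.9
```

View pics/z_side5.png

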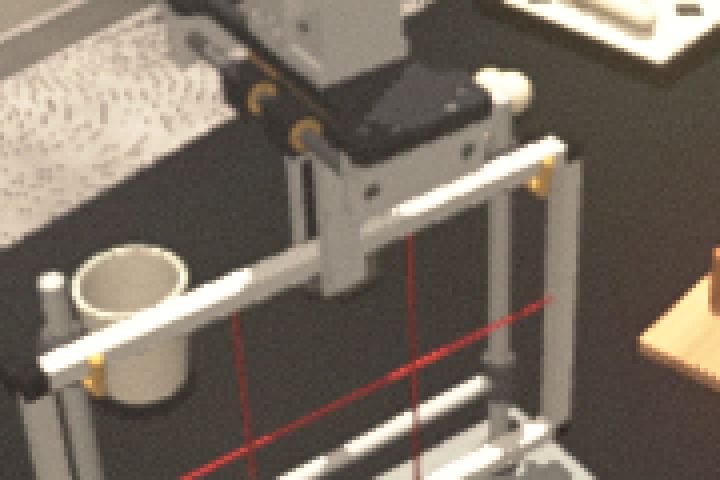

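View pics/z_top5.png

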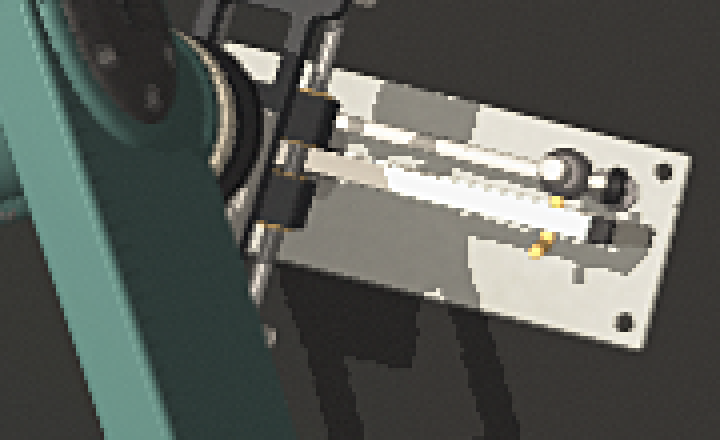

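That overshot a little: about 10 N on the hooks in total, roughly 4.3 N left and 5.6 N right, still under 12 N each. I'll back off to about neutral before letting go.

Request:
step_arm:
  commands:
    - {"xyz": [0,0,0.0002],"twist": [0,0,0]}
    - {"xyz": [0,0,0.0003],"twist": [0,0,0]}
    - {"xyz": [0,0,0.0003],"twist": [0,0,0]}
    - {"xyz": [0,0,0.0003],"twist": [0,0,0]}

```text
time: 13.63
tool_pos: [0.5263, 0.2316, 0.2393]
ee_rot: [-1.57, -0.001, -0.234]
wrist_force: [-1.5, -0.6, 5.4]
width: 0.0113
```

```bash
python3 avg.py
```

```text
14.2333 [-1.706 -1.133  5.501 -0.212  0.238  0.017] se [0.171 0.181 0.104 0.005 0.007 0.009] [0.5263 0.2316 0.2393] [-8.998e+01 -3.000e-02 -1.338e+01]
```

The force still creeps after the target is raised, so the servo seems to integrate. I'll back off more.

Request:
step_arm:
  commands:
    - {"xyz": [0,0,0.0003],"twist": [0,0,0]}
    - {"xyz": [0,0,0.0004],"twist": [0,0,0]}
    - {"xyz": [0,0,0.0004],"twist": [0,0,0]}
    - {"xyz": [0,0,0.0004],"twist": [0,0,0]}

```text
time: 14.57
tool_pos: [0.5263, 0.2316, 0.2393]
ee_rot: [-1.571, -0.0, -0.234]
wrist_force: [-1.5, -1.6, 4.4]
width: 0.0117
```

```bash
python3 avg.py
```

```text
15.1667 [-1.062 -0.898  4.229 -0.136  0.114  0.022] se [0.085 0.107 0.129 0.011 0.01  0.007] [0.5263 0.2315 0.2393] [-9.000e+01 -1.000e-02 -1.338e+01]
```

Request:
step_arm:
  commands:
    - {"xyz": [0,0,0.0005],"twist": [0,0,0]}
    - {"xyz": [0,0,0.0005],"twist": [0,0,0]}
    - {"xyz": [0,0,0.0005],"twist": [0,0,0]}
    - {"xyz": [0,0,0.0005],"twist": [0,0,0]}

```text
time: 15.5
tool_pos: [0.5262, 0.2316, 0.2393]
ee_rot: [-1.571, 0.0, -0.234]
wrist_force: [-0.4, -1.1, 1.5]
width: 0.0119
```

```bash
python3 avg.py
```

```text
16.1 [ 0.42   0.212  0.007  0.058 -0.174  0.006] se [0.117 0.13  0.291 0.012 0.016 0.007] [0.5262 0.2315 0.2394] [-9.001e+01  1.000e-02 -1.338e+01]
```

The wrist load is now about zero, so the full weight is on the hooks: roughly 3 N left and 2 N right. Releasing.

Request:
step_arm:
  commands:
    - {"xyz": [0,0,0],"twist": [0,0,0]}
    - {"xyz": [0,0,0],"twist": [0,0,0]}
    - {"xyz": [0,0,0],"twist": [0,0,0]}
    - {"xyz": [0,0,0],"twist": [0,0,0]}
    - {"xyz": [0,0,0],"twist": [0,0,0]}
    - {"xyz": [0,0,0],"twist": [0,0,0]}
    - {"xyz": [0,0,0],"twist": [0,0,0]}
    - {"xyz": [0,0,0],"twist": [0,0,0]}
  fingers: 120

```text
time: 16.77
tool_pos: [0.5262, 0.2315, 0.2398]
ee_rot: [-1.571, -0.0, -0.234]
wrist_force: [-1.3, 0.3, 0.3]
width: 0.0494
```

```bash
python3 f.py
```

```text
16.77 [0.5262 0.2315 0.2398] [-9.000e+01 -1.000e-02 -1.338e+01] F x-1.37 y-0.04 z0.34 T x0.002 y-0.082 z0.027 w 0.0494
```

Request:
step_arm:
  commands:
    - {"xyz": [0,0,0.004],"twist": [0,0,0]}
    - {"xyz": [0,0,0.012],"twist": [0,0,0]}
    - {"xyz": [0,0,0.022],"twist": [0,0,0]}
    - {"xyz": [0,0,0.034],"twist": [0,0,0]}
    - {"xyz": [0,0,0.046],"twist": [0,0,0]}
    - {"xyz": [0,0,0.06],"twist": [0,0,0]}
    - {"xyz": [0,0,0.075],"twist": [0,0,0]}
    - {"xyz": [0,0,0.09],"twist": [0,0,0]}
    - {"xyz": [0,0,0.105],"twist": [0,0,0]}
    - {"xyz": [0,0,0.115],"twist": [0,0,0]}
    - {"xyz": [0,0,0.12],"twist": [0,0,0]}
    - {"xyz": [0,0,0.12],"twist": [0,0,0]}

```text
time: 17.77
tool_pos: [0.5267, 0.2317, 0.3626]
ee_rot: [-1.568, -0.004, -0.234]
wrist_force: [-0.1, 0.3, 0.3]
width: 0.0498
```

Request:
step_arm:
  commands:
    - {"xyz": [-0.015,-0.01,0],"twist": [0,0,0]}
    - {"xyz": [-0.035,-0.03,0],"twist": [0,0,0]}
    - {"xyz": [-0.055,-0.055,0],"twist": [0,0,0]}
    - {"xyz": [-0.075,-0.08,0],"twist": [0,0,0]}
    - {"xyz": [-0.09,-0.105,0],"twist": [0,0,0]}
    - {"xyz": [-0.1,-0.13,0],"twist": [0,0,0]}
    - {"xyz": [-0.11,-0.16,0],"twist": [0,0,0]}
    - {"xyz": [-0.12,-0.185,0],"twist": [0,0,0]}
    - {"xyz": [-0.12,-0.2,0],"twist": [0,0,0]}
    - {"xyz": [-0.12,-0.2,0],"twist": [0,0,0]}
    - {"xyz": [-0.12,-0.2,0],"twist": [0,0,0]}
    - {"xyz": [-0.12,-0.2,0],"twist": [0,0,0]}

```text
time: 18.77
tool_pos: [0.4062, 0.0321, 0.3595]
ee_rot: [-1.57, 0.001, -0.233]
wrist_force: [-0.1, -0.4, -0.8]
width: 0.0499
```

```bash
python3 f.py
python3 - <<'E'
from h import *
snap('side','side6');snap('top','top6')
E
python3 bar.py 6
```

```text
18.77 [0.4062 0.0321 0.3595] [-8.998e+01  4.000e-02 -1.336e+01] F x0.03 y-0.45 z-0.81 T x-0.074 y-0.040 z-0.002 w 0.0499
top 984
  y -150 44 x -4.6..24.0 med 2.1 ztop 14.1 med 12.1
  y -135 74 x -4.8..24.0 med 3.5 ztop 36.5 med 12.5
  y -120 53 x -5.1..18.7 med 0.5 ztop 13.2 med 12.4
  y -105 47 x -5.1..5.4 med 0.4 ztop 13.6 med 12.2
  y -90 48 x -5.2..5.4 med 0.2 ztop 13.9 med 12.5
  y -75 49 x -5.2..5.6 med -0.0 ztop 14.4 med 12.4
  y -60 47 x -5.0..5.6 med 0.4 ztop 14.1 med 13.0
  y -45 49 x -5.0..5.6 med -0.0 ztop 14.1 med 12.5
  y -30 48 x -5.2..5.6 med 0.4 ztop 14.3 med 12.6
  y -15 46 x -5.2..5.1 med -0.3 ztop 14.1 med 12.8
  y 0 48 x -5.2..5.6 med 0.5 ztop 14.0 med 12.3
  y 15 47 x -5.1..5.6 med 0.4 ztop 13.9 med 12.5
  y 30 49 x -5.0..5.6 med 0.4 ztop 14.3 med 12.6
  y 45 46 x -5.0..5.7 med 0.3 ztop 14.9 med 13.0
  y 60 47 x -5.1..5.1 med 0.1 ztop 14.1 med 12.9
  y 75 46 x -5.1..5.1 med -0.2 ztop 14.5 med 12.9
  y 90 46 x -5.5..5.3 med 0.1 ztop 14.3 med 13.0
  y 105 49 x -5.5..14.3 med 0.1 ztop 14.1 med 12.6
  y 120 72 x -5.2..23.4 med 2.7 ztop 36.5 med 13.6
  y 135 29 x -5.
[... 359 characters left out ...]
60 39 x -5.6..5.6 med -1.4 ztop 12.9 med 11.7
  y -45 40 x -5.6..5.0 med -2.5 ztop 13.1 med 11.8
  y -30 40 x -5.8..5.5 med -2.9 ztop 13.0 med 11.5
  y -15 44 x -5.9..5.0 med -3.0 ztop 12.9 med 11.4
  y 0 45 x -6.1..5.2 med -2.6 ztop 13.1 med 11.5
  y 15 53 x -5.6..5.1 med -3.1 ztop 12.8 med 11.1
  y 30 56 x -6.4..5.5 med -3.4 ztop 12.7 med 11.9
  y 45 60 x -5.6..5.2 med -3.2 ztop 12.6 med 11.1
  y 60 61 x -5.6..4.6 med -4.1 ztop 12.7 med 11.1
  y 75 65 x -6.4..5.5 med -3.5 ztop 12.2 med 11.1
  y 90 65 x -6.4..4.8 med -3.9 ztop 12.5 med 10.9
  y 105 62 x -7.0..4.6 med -4.0 ztop 12.7 med 11.3
  y 120 76 x -6.4..23.7 med 2.0 ztop 35.9 med 12.1
  y 135 46 x -7.1..4.5 med -3.0 ztop 12.6 med 11.4
```

View pics/side6.png

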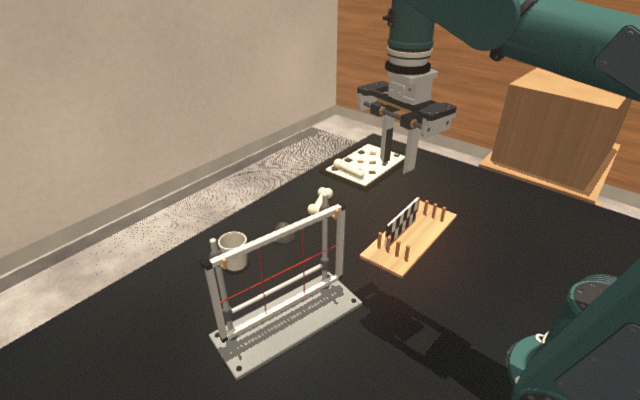

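View pics/top6.png

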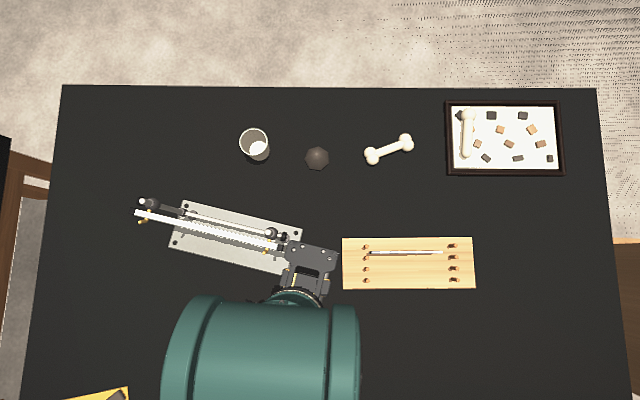

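The grid hangs level on both hooks, with its bar within 1 mm of the seats along the hook, and the hand is clear. The cup, core, bone and scale board are at the same pixels as at the start. One check for swinging before handing in.

Request:
step_arm:
  commands:
    - {"xyz": [0,-0.01,0.01],"twist": [0,0,0]}
    - {"xyz": [0,-0.02,0.02],"twist": [0,0,0]}
    - {"xyz": [0,-0.02,0.02],"twist": [0,0,0]}
    - {"xyz": [0,-0.02,0.02],"twist": [0,0,0]}
    - {"xyz": [0,-0.02,0.02],"twist": [0,0,0]}
    - {"xyz": [0,-0.02,0.02],"twist": [0,0,0]}
    - {"xyz": [0,-0.02,0.02],"twist": [0,0,0]}
    - {"xyz": [0,-0.02,0.02],"twist": [0,0,0]}
    - {"xyz": [0,-0.02,0.02],"twist": [0,0,0]}
    - {"xyz": [0,-0.02,0.02],"twist": [0,0,0]}
    - {"xyz": [0,-0.02,0.02],"twist": [0,0,0]}
    - {"xyz": [0,-0.02,0.02],"twist": [0,0,0]}

```text
time: 19.87
tool_pos: [0.4062, 0.0116, 0.3798]
ee_rot: [-1.571, 0.0, -0.233]
wrist_force: [0.5, 0.2, 0.1]
width: 0.0494
```

Run:
```python
from h import *
r=[]
for i in range(10):
    p,d=robot.snapshot('side');r.append(p[200:350,200:350].astype(int))
n=np.abs(np.diff(np.array(r),axis=0)).max(-1)
print('frames diff: p99.9',[int(np.percentile(a,99.9)) for a in n],'count>60',[(a>60).sum() for a in n], 'first-last',(abs(r[0]-r[-1]).max(-1)>60).sum())
a=np.load('pics/side6.npz')['p'][200:350,200:350].astype(int);print('vs side6',(abs(a-r[-1]).max(-1)>60).sum(),robot.get_obs()['time'])
t=robot.snapshot('top')[0].astype(int);t0=np.load('pics/top0.npz')['p'].astype(int)
for nm,(x0,x1,y0,y1) in dict(cup=(230,280,120,170),core=(300,335,140,175),bone=(355,420,125,170),board=(365,450,245,257)).items(): print(nm,(abs(t-t0)[y0:y1,x0:x1].max(-1)>60).sum())
```

```text
frames diff: p99.9 [13, 13, 12, 12, 13, 12, 12, 12, 12] count>60 [np.int64(0), np.int64(0), np.int64(0), np.int64(0), np.int64(0), np.int64(0), np.int64(0), np.int64(0), np.int64(0)] first-last 0
vs side6 0 20.3667
cup 0
core 0
bone 0
board 0
```

```bash
python3 -c "
from bench import robot
print(robot.close_job())"
```

```text
the job is handed in; nothing more can be done
None
```

I lifted the grid straight up out of the rack and hung it by its top bar on both hooks. I then opened the jaws, moved the hand away and handed the job in at about 20.4 s; no verdict is reported.

**Feeling for the hooks:** I lowered in 0.5 mm steps. At first contact the wrist load fell from about -5 N to -1.2 N (0.6 s average), and the moment about the bar's middle stayed at its in-air value. That puts roughly 1.9 N on each hook while the grid was still gripped.

**What went wrong:** A further 0.4 mm of lowering built up more force than I meant, because the arm's servo keeps pushing. The hooks carried about 10–10.5 N together, which I estimate at up to about 6 N on one hook, against the 12 N limit. I backed off until the wrist load read about 0 N (roughly 3 N left, 2 N right) before letting go.

**Last checks:**
- **Position:** the bar is level and within about 1 mm of the seat centres along the hooks. Its underside is 0–1 mm above the nominal seat height; the two cameras differ by about 1 mm there.
- **Rest:** ten pictures in a row showed no movement of the grid.
- **Other objects:** the cup, flint core, bone and scale board show no change from the first top view.
- **Not confirmed:** the load on each hook after release could not be measured directly; the left and right figures come from the wrist readings before letting go.

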